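# Bleed the blow-gun air line and hold the vent open

### The job

Bleed the bench air line: squeeze the red lever of the blue blow gun fully home and let it spring back out. Then turn the vent dial clockwise (its yellow peg is there to push) past the first two clicks to the third (the green mark, short of the end stop), and finish with the fingers still holding it there, because it springs back if let go. Leave everything else on the bench where it is.

Things in the scene. Friction and masses are not known exactly. Their poses are not given: they have to be found in the camera images.
- gun: Blue blow gun on its side, fixed in a cradle on the bench. Origin: bench level under the cradle's middle; x along the barrel to the nozzle, z up. Handle bar in mm: x -115 to 85, y -12 to 12, z 62 to 88. Cradle board 12 thick (x -125 to 105, y +-38). Its posts, 40 wide in y, are at x -109 to -87 and 66 to 88; between x -85 and 38 the handle is free beside and beneath. Red lever on the +y side.
- gun_grip (a point): Fixed point of the gun, (-25, +7, 75) mm in its frame: middle of handle and squeezed lever together at a good place to squeeze, fingers closing along the gun's y. There the two measure 52 mm over all when free, 38 mm squeezed home.
- trigger_pad (a point): Point in the middle of the red lever, 75 mm from its vertical hinge, which stands at x 50, y 22 mm of the gun, near the nozzle; moves with the lever. The lever is 8 mm thick, 20 mm high (z 65 to 85 mm) and reaches 120 mm from the hinge, backwards along the handle.
- trigger (a joint): Angle of the red lever: 0 = sprung out (free, splayed 0.18 rad from the handle), 0.18 rad = squeezed home at its stop, parallel to the handle. Spring at 75 mm from the hinge: 4 N to start it, 9 N at home.
- vent: Grey vent unit fixed to the bench: box x -115 to 75, y +-75, 70 mm high, dial on top. Origin: bench level below the dial's axis. Gauge, top 83 mm, at (-90, 40). Marks on the box show where the peg points, 68 mm from the axis, at angles from the unit's +x towards +y: black (rest) 0.75 rad, white (click 1) 0.25, white (click 2) -0.25, larger green (click 3) -0.75, red (end stop) -1.15.
- dial: Black dial disc 120 mm in diameter, 12 mm thick, on the vent unit, with its peg. Origin: centre of its underside, on its vertical axis, 70 mm above the bench; its top face is at 82 mm. Turns with the dial.
- peg_foot (a point): Yellow upright round peg fixed on the dial, 14 mm in diameter, 34 mm tall, standing 46 mm from the dial's axis; goes round with the dial. This point: centre of its foot, 82 mm above the bench; its top is at 116 mm. Free all round above the dial.
- dial_turn (a joint): Angle of the dial: 0 = rest stop; grows clockwise seen from above. Clicks (a ripple in the push) at 0.5, 1.0, 1.5 rad, end stop 1.85. A spring returns it to 0 from everywhere: push at the peg 3 N near rest, 8 N at the third click, +-2 N ripple. The peg stands at +0.75 rad from the unit's +x (towards +y) at rest, at -0.75 at the third click.
- spraycan: loose green-labelled spray can, upright, 52 mm diameter, 150 mm tall, origin at its underside
- tape: loose roll of yellow tape lying flat, 90 mm diameter, 24 mm high, origin at the centre of its underside
- wrench: loose steel wrench lying on the bench, 160 mm long, origin under its middle
- jar: loose glass jar with a red cap, 64 mm diameter, 85 mm tall, origin at its underside
- mug: loose white mug, 80 mm diameter, 90 mm tall, origin at its underside
- offcut: loose wood offcut, 60 x 100 x 35 mm, origin at its underside
- hammer: loose hammer lying on the bench, 280 mm long, origin under its middle

How it is judged:
On the way, in this order (a step that is already met when the one before it is completed fails the run):
1. the gun's lever is squeezed home (value of joint trigger above 0.155 rad), for 0.2 s.
2. the lever has been let go and is sprung out again (value of joint trigger below 0.03 rad and contact force between the fingers and gun below 0.3 N), for 0.2 s.
3. the dial is held on its third click (value of joint dial_turn between 1.32 and 1.68 rad), for 0.3 s.
At the end, for the whole second after the job is handed in: The fingers press on the dial (more than 1.5 N) on the third click, the joint between 1.32 and 1.68 rad (clear of the end stop at 1.85), and the gun's lever is sprung out (below 0.03 rad) (all of step 3 and contact force between the fingers and dial above 1.5 N and value of joint trigger below 0.03 rad); the arm keeps its last pose, push and grip.
It fails at once if a bystander is shoved more than 30 mm or tipped over (distance of any of spraycan, tape, wrench, jar, mug, offcut, hammer from where it was at the start of the episode above 0.03 m or angle between any of spraycan, tape, wrench, jar, mug, offcut, hammer's own z axis and vertical above 0.6 rad).
It also fails if it takes over 48 s, if anything falls off the work surface, if the arm or the gripper's body presses on something with over 40 N, if the wrist force passes 120 N, or if a joint passes its speed limit or range.

### The arm

A 7-joint arm with a two-finger parallel gripper is mounted at the origin on the work surface. World frame = base frame: x ahead of the robot, y to its left, z up, the work surface at z = 0. Lengths are in m, angles in rad, forces in N, time in s.
With the tool pointing down it reaches from about 0.425 to 0.925 m from the base axis. Payload 6.8 kg.
Tool frame: the origin (TCP) lies at the very end of the fingers, on their centre line; the grasp point (between the pads) lies 19 mm behind it; z points along the fingers, y is the line along which they close (so a half turn about z gives the same grasp; the last joint's range is limited). The gripper opens to 85 mm and grips with 20 to 120 N. Pads are 22 mm wide; open, the fingers measure 114 mm over their backs; the gripper's body (76 mm by 85 mm) begins 54 mm behind the grasp point. The pads swing forward as they close: fully open they stand 13 mm farther back than shut.
Start: joints at [-1.234, 0.477, 0.022, 1.555, -0.011, 1.109, -0.083], TCP at [0.29, 0.609, 0.231] pointing down, gripper open.
Joint ranges: [-2.96, 2.96], [-0.34, 2.1], [-1.41, 1.46], [0.24, 2.44], [-1.37, 4.51], [0.17, 1.92], [-2.96, 2.96]. Speed limits (rad/s): [2.39, 2.39, 3.14, 3.14, 3.14, 3.14, 3.14].

### API

Orientations are given as a rotation vector (axis times angle).
In Python, from bench import get_obs, grab_frame, hand_in gives the robot as it stands.
- The arm moves only by the tool drive_tool, never from a script. Its argument "rows" is a list of rows, each an object with "offset": the shift along the tool's x, y, z as a fraction of full scale, a list of three; "rotation": the turn, a rotation vector about the tool's x, y, z as a fraction of full scale, a list of three; "claw": the opening, from 0 (shut) to 1 (fully open). In form: [{"offset": [tx, ty, tz], "rotation": [wx, wy, wz], "claw": claw}, ...]. A call has 1 to 20 rows; each row is the pose to reach, as a shift and turn from the pose commanded when the call began, along the tool's axes at that moment; what a row does not reach only later rows make up. Full scale, the value 1, is 0.15 m for a shift and 2 rad for a turn. A row lasts 1/12 s, in which the tool goes at most 41.7 mm and 7.16 degrees, less where a joint would pass 70% of its speed; a pose out of reach is approached as far as the arm can. A call with a number of a shift or a turn outside -1 to 1 is refused whole. A call with a gripper value outside its range is refused whole. The fingers move at their own pace and stop on an object; "force" is the grip in N (left out, the last holds). Time passes only in rows, so rows that repeat a pose let the fingers close. It gives the time, the measured TCP pose, the force, the opening and the grip force at its end, in the units of the state.
- get_obs(): the state, without advancing time (a new reading comes with each control period).
- grab_frame(name): name is "scene" or "side" or "wrist"; returns a dict with "frame" (480x640x3 uint8, red, green, blue), "z_map" (480x640 float32, m along the optical axis (not along the pixel's ray), 0 where there is no reading), "vfov" (degrees; the focal length in pixels is half the picture's height over the tangent of half this angle, whatever the lens; pixels are square), "cx", "cy" (the principal point, pixels), "D" ([k1, k2, p1, p2, k3] as OpenCV has them; the pictures are not rectified), "R" (3x3) and "t" (3): a world point X has camera coordinates R X + t. Camera axes: x right, y down, z forward; pixel columns grow to the right and rows downward; lengths in m; the calibration is good to about 2 mm. A picture is of the moment at which its call begins.
- hand_in(): hands the job in; it is judged then, once.
The state is a dict: "clock": time; "joints": joint angles; "qvel": joint speeds; "tau": joint torques, N m; "tcp_pos": TCP position; "orientation": TCP orientation; "contact_force": force on the tool from outside, world axes, zero at the start; "moment": the same for the moment, N m; "grip_width": finger opening in m; "gripper_force": force on a finger pad.
Only numpy, scipy, OpenCV 4.12 (cv2) and the standard library are available. Lean on these libraries where they do the work, as an engineer would, in place of code of your own. Each camera call takes 0.05 s, during which the arm holds its last target. There are 200 camera calls.

## Working session

There is one attempt and no reset: what is moved stays moved. The work goes in short steps, Python scripts to look and compute and a tool call to move; the robot and the scene stay as the last step left them, time stands still between calls to the robot, and variables do not carry over. Pictures are saved under pics/ and viewed, at most 10 in all, crops included, and the job is handed in when it is done.

Besides the shell and the picture viewer there is one more tool, called after "Emit:" in YAML: its name, and indented under it one key for each argument. drive_tool: Moves the arm, as the interface text tells. Its arguments: {"type":"object","properties":{"rows":{"type":"array","items":{"type":"object","properties":{"offset":{"type":"array","items":{"type":"number"}},"rotation":{"type":"array","items":{"type":"number"}},"claw":{"type":"number"}}}},"force":{"type":"number"}},"required":["rows"]}

```bash
mkdir -p pics; cat > h.py <<'E'
import numpy as np, cv2
from bench import get_obs, grab_frame, hand_in
def K(f):
    F=240/np.tan(np.radians(f["vfov"])/2); return np.array([[F,0,f["cx"]],[0,F,f["cy"]],[0,0,1.]])
def ray(f,uv):
    p=cv2.undistortPoints(np.array(uv,float).reshape(-1,1,2),K(f),np.array(f["D"],float)).reshape(-1,2)
    R=np.array(f["R"]);t=np.array(f["t"]);d=np.c_[p,np.ones(len(p))]@R
    return -R.T@t,d
def plane(f,uv,z):
    o,d=ray(f,uv); return o+d*((z-o[2])/d[:,2])[:,None]
def depthpts(f,uv):
    o,d=ray(f,uv);uv=np.array(uv).reshape(-1,2).astype(int); return o+d*f["z_map"][uv[:,1],uv[:,0]][:,None]
def tri(f,a,g,b):
    o,d=ray(f,[a]);p,e=ray(g,[b]);s=np.linalg.lstsq(np.c_[d[0],-e[0]],p-o,rcond=None)[0]
    A=o+s[0]*d[0];B=p+s[1]*e[0];return (A+B)/2,np.linalg.norm(A-B)
def proj(f,X):
    return cv2.projectPoints(np.array(X,float).reshape(-1,1,3),cv2.Rodrigues(np.array(f["R"]))[0],np.array(f["t"],float),K(f),np.array(f["D"],float))[0].reshape(-1,2)
def save(f,n): cv2.imwrite("pics/"+n+".png",f["frame"][:,:,::-1])
E
python3 - <<'E'
from h import *
import pickle
F={n:grab_frame(n) for n in("scene","side","wrist")}
pickle.dump(F,open("f0.pkl","wb"))
for n in F: save(F[n],n+"0"); print(n,F[n]["vfov"],F[n]["D"],-np.array(F[n]["R"]).T@F[n]["t"])
o=get_obs();print(o)
E
```

```text
scene 53.651058707153304 [-0.01884846  0.          0.          0.          0.        ] [1.34146634 0.26611287 0.83724151]
side 46.93752033315352 [0.02477891 0.         0.         0.         0.        ] [-0.17371843 -0.70844459  1.02760036]
wrist 70.95030917224628 [0.0025693 0.        0.        0.        0.       ] [0.23051235 0.63787338 0.37243762]
{'clock': 0.15, 'joints': array([-1.23411005,  0.47763839,  0.0223421 ,  1.55620024, -0.01151781,
        1.1092847 , -0.08311334]), 'qvel': array([ 0.00129711, -0.00182922,  0.00028907, -0.00364838, -0.00084415,
       -0.00026558, -0.00071883]), 'tau': array([ 1.66288304e-03, -5.96926224e+01,  1.60984308e+00, -2.81491917e+01,
        1.26466400e-02,  6.47131863e-03,  7.35000071e-06]), 'tcp_pos': array([0.29023472, 0.60892422, 0.23054025]), 'orientation': array([-6.92871479e-01, -3.06399767e+00,  2.17365144e-03]), 'contact_force': array([ 0.62995268, -0.00374444,  0.56402166]), 'moment': array([-0.00233351, -0.0266373 ,  0.02503358]), 'gripper_force': 0.0, 'grip_width': 0.08532798051452015}
```

View pics/scene0.png

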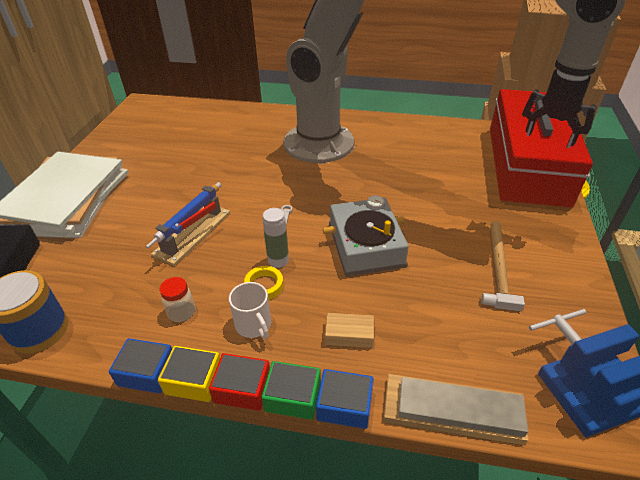

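View pics/side0.png

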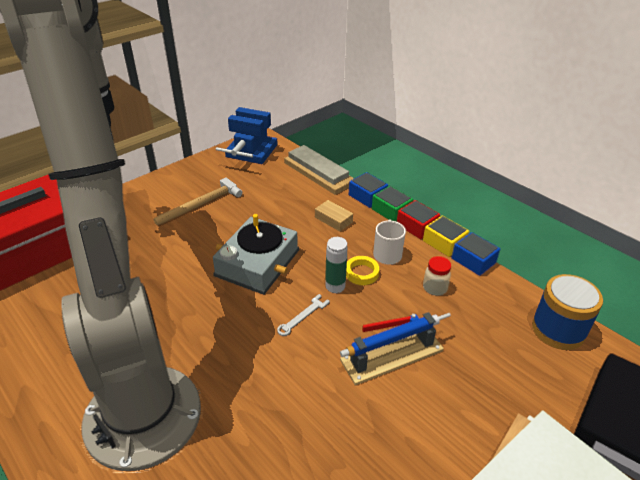

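The scene view shows the gun at (190,220), with its nozzle at (150,243) and the red lever on the camera side. The vent dial is at (370,228) with its peg at (388,228), and the spray can at (276,238) stands between them. In the side view the gun is at (395,340), the dial at (260,237) and the peg at (256,224).

```bash
cat > m.py <<'E'
from h import *
import pickle
F=pickle.load(open("f0.pkl","rb"))
def mask(f,lo,hi,box):
    h=cv2.cvtColor(f["frame"],cv2.COLOR_RGB2HSV);m=cv2.inRange(h,lo,hi);k=np.zeros_like(m);x0,y0,x1,y1=box;k[y0:y1,x0:x1]=255
    return m&k
def uv(m): y,x=np.nonzero(m);return np.c_[x,y]
boxes={"scene":dict(gun=(140,170,240,270),dial=(340,195,402,250)),"side":dict(gun=(335,300,460,385),dial=(230,205,290,258))}
cols=dict(blue=((100,120,40),(130,255,255)),red=((0,150,60),(6,255,255)),yel=((18,140,90),(32,255,255)),blk=((0,0,0),(180,255,45)))
for n in("scene","side"):
    f=F[n]
    for c,b in(("blue","gun"),("red","gun"),("yel","dial"),("blk","dial")):
        u=uv(mask(f,*cols[c],boxes[n][b]));P=depthpts(f,u);P=P[(P[:,2]>.03)&(P[:,2]<.14)]
        if c=="blk": P=P[abs(P[:,2]-np.median(P[:,2]))<.004]
        md=np.median(P,0);
        print(n,c,len(P),"med",md.round(4),"zpct",np.percentile(P[:,2],[2,50,98]).round(4),"x",np.percentile(P[:,0],[1,99]).round(3),"y",np.percentile(P[:,1],[1,99]).round(3))
        if c in("blue","red"):
            w,_,v=np.linalg.svd((P-P.mean(0))[:,:2],full_matrices=False);s=(P-P.mean(0))[:,:2]@v[0];print("  dir",v[0].round(3),"ang",np.degrees(np.arctan2(v[0][1],v[0][0])).round(1),"ext",s.min().round(3),s.max().round(3),"mean",P.mean(0).round(4))
        if c=="blk":
            (cx,cy),r=cv2.minEnclosingCircle(P[:,:2].astype(np.float32));print("  circ",cx,cy,r)
        if c=="yel":
            T=P[P[:,2]>.1];print("  top peg",T.mean(0).round(4),T.max(0).round(4), T.min(0).round(4))
E
python3 m.py
python3 - <<'E'
from h import *
import pickle
F=pickle.load(open("f0.pkl","rb"))
a=F["scene"]["frame"][160:280,120:280];b=F["scene"]["frame"][180:280,320:420];c=F["side"]["frame"][290:390,330:460];d=F["side"]["frame"][195:295,210:310]
r=lambda i:cv2.resize(i,(400,300),interpolation=cv2.INTER_CUBIC)
cv2.imwrite("pics/crop.png",np.vstack([np.hstack([r(a),r(b)]),np.hstack([r(c),r(d)])])[:,:,::-1])
E
```

```text
scene blue 438 med [ 0.51   -0.2425  0.0874] zpct [0.0688 0.0874 0.0914] x [0.424 0.572] y [-0.272 -0.214]
  dir [ 0.965 -0.262] ang -15.2 ext -0.104 0.083 mean [ 0.5068 -0.2427  0.0858]
scene red 263 med [ 0.5052 -0.2114  0.0792] zpct [0.0671 0.0792 0.0869] x [0.426 0.554] y [-0.237 -0.185]
  dir [ 0.903 -0.429] ang -25.4 ext -0.074 0.057 mean [ 0.5049 -0.2109  0.0782]
scene yel 123 med [0.4999 0.2554 0.0919] zpct [0.0464 0.0919 0.1174] x [0.398 0.507] y [0.224 0.286]
  top peg [0.5005 0.2569 0.111 ] [0.5078 0.2633 0.119 ] [0.4903 0.2505 0.1   ]
scene blk 30 med [0.4915 0.2503 0.0822] zpct [0.0762 0.0822 0.0839] x [0.449 0.537] y [0.179 0.271]
  circ 0.4882535934448242 0.21872958540916443 0.05610371381044388
side blue 1007 med [ 0.4917 -0.2473  0.0864] zpct [0.0663 0.0864 0.092 ] x [0.398 0.576] y [-0.281 -0.211]
  dir [-0.957  0.291] ang 163.1 ext -0.101 0.099 mean [ 0.4913 -0.2477  0.0835]
side red 306 med [ 0.5005 -0.2117  0.0812] zpct [0.068  0.0812 0.0884] x [0.456 0.551] y [-0.238 -0.187]
  dir [-0.878  0.478] ang 151.4 ext -0.059 0.051 mean [ 0.5013 -0.2122  0.0798]
side yel 74 med [0.4957 0.2523 0.0991] zpct [0.0808 0.0991 0.1196] x [0.483 0.504] y [0.227 0.262]
  top peg [0.4977 0.2546 0.1116] [0.506  0.2637 0.12  ] [0.4919 0.2477 0.1007]
side blk 893 med [0.4717 0.2075 0.0829] zpct [0.0793 0.0829 0.0862] x [0.422 0.532] y [0.157 0.267]
  circ 0.4776768386363983 0.21203646063804626 0.05987900495529175
```

View pics/crop.png

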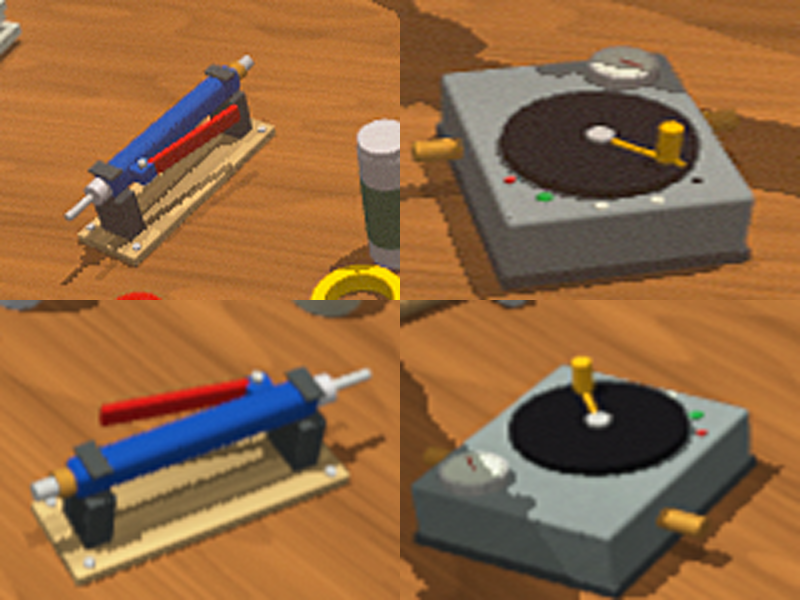

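The crop shows the lever with its hinge boss by the nozzle-side post. The dial has a white hub at its centre, the yellow peg is at the black rest mark, and the green and red marks are visible.

```bash
cat > m2.py <<'E'
import io,contextlib
with contextlib.redirect_stdout(io.StringIO()): from m import *
# dial hub
c={}
for n,bx in(("scene",(352,210,385,240)),("side",(250,226,272,244))):
    f=F[n];u=uv(mask(f,(0,0,110),(180,60,255),bx));c[n]=u.mean(0);P=plane(f,[c[n]],.083);print(n,"hub",c[n],len(u),P.round(4))
H,e=tri(F["scene"],c["scene"],F["side"],c["side"]);print("hub tri",H.round(4),e)
t={}
for n,bx in(("scene",(380,215,396,237)),("side",(248,210,263,228))):
    f=F[n];u=uv(mask(f,*cols["yel"],bx));y0=u[:,1].min();top=u[u[:,1]<=y0+3];t[n]=top.mean(0);print(n,"pegtop",t[n],plane(f,[t[n]],.115).round(4))
P,e=tri(F["scene"],t["scene"],F["side"],t["side"]);print("peg tri",P.round(4),e,"r",np.hypot(*(P-H)[:2]),"ang",np.arctan2(*(P-H)[1::-1]))
for n,bx in(("scene",(340,230,365,250)),("side",(278,225,290,240))):
    f=F[n];u=uv(mask(f,(50,120,50),(85,255,255),bx));
    if len(u): G=plane(f,[u.mean(0)],.071)[0];d=G-H;print(n,"green",u.mean(0),G.round(4),"r",np.hypot(d[0],d[1]),"ang",np.arctan2(d[1],d[0]))
u=uv(mask(F["side"],*cols["blk"],(230,205,290,258)));
# blue top
for n in("scene","side"):
    f=F[n];u=uv(mask(f,*cols["blue"],boxes[n]["gun"]));P=depthpts(f,u);P=P[(P[:,2]>.05)&(P[:,2]<.1)]
    for a in(-14.5,-15.5,-16.5,-17.5):
        x=np.array([np.cos(np.radians(a)),np.sin(np.radians(a))]);y=np.array([-x[1],x[0]])
        s=P[:,:2]@x;q=P[:,:2]@y
        print(n,a,"s",np.percentile(s,[0.5,99.5]).round(4),"edges by thirds",[np.percentile(q[(s>l)&(s<l+.04)],[3,97]).round(4) for l in(.46,.50,.54,.58)])
E
python3 m2.py
```

```text
scene hub [367.93670886 215.93670886] 79 [[0.4453 0.2069 0.083 ]]
side hub [259.16 234.2 ] 25 [[0.4818 0.2188 0.083 ]]
hub tri [0.4693 0.2058 0.1004] 0.006769965157112782
scene pegtop [387.27272727 221.72727273] [[0.4965 0.2559 0.115 ]]
side pegtop [255.  215.5] [[0.4993 0.2563 0.115 ]]
peg tri [0.4984 0.2556 0.1162] 0.0008806586287425218 r 0.057653117314307264 ang 1.042519016446616
scene green [355.5 245.2] [0.5412 0.1892 0.071 ] r 0.07371998840310814 ang -0.22662645121656086
side green [283.8 232.6] [0.5439 0.1916 0.071 ] r 0.075871236409108 ang -0.18858368803345152
scene -14.5 s [0.4653 0.6204] edges by thirds [array([-0.1157, -0.098 ]), array([-0.1187, -0.0998]), array([-0.1216, -0.1021]), array([-0.123 , -0.0892])]
scene -15.5 s [0.4671 0.6223] edges by thirds [array([-0.1073, -0.0893]), array([-0.1095, -0.0908]), array([-0.1115, -0.0925]), array([-0.1127, -0.0788])]
scene -16.5 s [0.4687 0.624 ] edges by thirds [array([-0.0989, -0.0806]), array([-0.1006, -0.0815]), array([-0.1017, -0.0828]), array([-0.1023, -0.0682])]
scene -17.5 s [0.4702 0.6255] edges by thirds [array([-0.0905, -0.0731]), array([-0.0917, -0.0722]), array([-0.0922, -0.0729]), array([-0.0917, -0.0576])]
side -14.5 s [0.4401 0.6298] edges by thirds [array([-0.1217, -0.1019]), array([-0.1238, -0.1043]), array([-0.1263, -0.1053]), array([-0.1286, -0.0969])]
side -15.5 s [0.4419 0.632 ] edges by thirds [array([-0.113 , -0.0935]), array([-0.1142, -0.0948]), array([-0.1162, -0.0956]), array([-0.1178, -0.0862])]
side -16.5 s [0.4436 0.634 ] edges by thirds [array([-0.1045, -0.0851]), array([-0.1051, -0.0861]), array([-0.1063, -0.0857]), array([-0.1073, -0.0758])]
side -17.5 s [0.4451 0.6358] edges by thirds [array([-0.096 , -0.0768]), array([-0.096 , -0.0773]), array([-0.0964, -0.0759]), array([-0.0965, -0.0658])]
```

```bash
cat > mv.py <<'E'
from h import *
from scipy.spatial.transform import Rotation as Ro
import sys
# usage: mv.py x y z yawdeg : yaw = world direction of tool y (mod 180), tool down
def go(x,y,z,yaw):
    o=get_obs();R=Ro.from_rotvec(o["orientation"]);ty=R.as_matrix()[:,1]
    cur=np.degrees(np.arctan2(ty[1],ty[0]));d=(yaw-cur+90)%180-90
    a=np.radians(cur+d);Y=np.array([np.cos(a),np.sin(a),0]);Z=np.array([0,0,-1.]);T=Ro.from_matrix(np.c_[np.cross(Y,Z),Y,Z])
    print("pos",o["tcp_pos"].round(4),"yaw",cur.round(2),"turn",d.round(2),"clock",o["clock"].round(2),"j7",o["joints"][6].round(2),"grip",o["grip_width"].round(4),o["gripper_force"],"F",o["contact_force"].round(1))
    off=R.inv().apply(np.array([x,y,z])-o["tcp_pos"]);rv=(R.inv()*T).as_rotvec()
    print("offset",(off/.15).round(3),"rotation",(rv/2).round(3),"rows>=",max(np.linalg.norm(off)/.0417,np.degrees(np.linalg.norm(rv))/7.16).round(1))
if __name__=="__main__": go(*map(float,sys.argv[1:5]))
E
python3 mv.py .49 .21 .27 110
python3 - <<'E'
from h import *
import pickle
from scipy.spatial.transform import Rotation as Ro
F=pickle.load(open("f0.pkl","rb"));f=F["wrist"];o=get_obs();R=Ro.from_rotvec(o["orientation"]).as_matrix()
c=-np.array(f["R"]).T@f["t"];print("cam in tool",R.T@(c-o["tcp_pos"]),"fwd in tool",R.T@np.array(f["R"])[2]); print(R)
for n,b in(("can","can"),):
    print(plane(F["scene"],[(276,262)],0),plane(F["side"],[(336,285)],0), plane(F["side"],[(283,328),(322,300)],0.01))
E
```

```text
cam in tool [ 0.06635591  0.00023734 -0.14190319] fwd in tool [-2.62139655e-01  1.34101172e-04  9.65029939e-01]
[[-9.02703008e-01  4.30263871e-01 -5.29881548e-04]
 [ 4.30264189e-01  9.02702077e-01 -1.29900912e-03]
 [-8.05915187e-05 -1.40060850e-03 -9.99999016e-01]]
[[ 5.59658217e-01 -3.09018447e-03 -1.11022302e-16]] [[0.56152172 0.00355985 0.        ]] [[ 0.36055379 -0.02233374  0.01      ]
 [ 0.49145878 -0.01788527  0.01      ]]Traceback (most recent call last):
  File "mv.py", line 12, in <module>
    if __name__=="__main__": go(*map(float,sys.argv[1:5]))
                             ~~^^^^^^^^^^^^^^^^^^^^^^^^^^^
  File "mv.py", line 9, in go
    print("pos",o["tcp_pos"].round(4),"yaw",cur.round(2),"turn",d.round(2),"clock",o["clock"].round(2),"j7",o["joints"][6].round(2),"grip",o["grip_width"].round(4),o["gripper_force"],"F",o["contact_force"].round(1))
                                                                                   ^^^^^^^^^^^^^^^^
AttributeError: 'float' object has no attribute 'round'
```

```bash
sed -i 's/o\["clock"\].round(2)/o["clock"]/' mv.py; python3 mv.py .36 .48 .3 72.7; python3 mv.py .49 .21 .3 72.7
```

```text
Traceback (most recent call last):
  File "mv.py", line 12, in <module>
    if __name__=="__main__": go(*map(float,sys.argv[1:5]))
                             ~~^^^^^^^^^^^^^^^^^^^^^^^^^^^
  File "mv.py", line 9, in go
    print("pos",o["tcp_pos"].round(4),"yaw",cur.round(2),"turn",d.round(2),"clock",o["clock"],"j7",o["joints"][6].round(2),"grip",o["grip_width"].round(4),o["gripper_force"],"F",o["contact_force"].round(1))
                                                                                                                                  ^^^^^^^^^^^^^^^^^^^^^
AttributeError: 'float' object has no attribute 'round'
Traceback (most recent call last):
  File "mv.py", line 12, in <module>
    if __name__=="__main__": go(*map(float,sys.argv[1:5]))
                             ~~^^^^^^^^^^^^^^^^^^^^^^^^^^^
  File "mv.py", line 9, in go
    print("pos",o["tcp_pos"].round(4),"yaw",cur.round(2),"turn",d.round(2),"clock",o["clock"],"j7",o["joints"][6].round(2),"grip",o["grip_width"].round(4),o["gripper_force"],"F",o["contact_force"].round(1))
                                                                                                                                  ^^^^^^^^^^^^^^^^^^^^^
AttributeError: 'float' object has no attribute 'round'
```

```bash
sed -i 's/o\["grip_width"\].round(4)/o["grip_width"]/' mv.py; python3 mv.py .36 .48 .29 72.7; python3 mv.py .49 .21 .29 72.7
```

```text
pos [0.2902 0.6089 0.2305] yaw 64.52 turn 8.18 clock 0.15 j7 -0.08 grip 0.08532798051452015 0.0 F [ 0.6 -0.   0.6]
offset [-0.79  -0.576 -0.396] rotation [-0.001 -0.    -0.071] rows>= 3.8
pos [0.2902 0.6089 0.2305] yaw 64.52 turn 8.18 clock 0.15 j7 -0.08 grip 0.08532798051452015 0.0 F [ 0.6 -0.   0.6]
offset [-2.347 -1.828 -0.394] rotation [-0.001 -0.    -0.071] rows>= 10.8
```

Emit:
drive_tool:
  rows:
    - {"offset": [0, 0, -0.2], "rotation": [0, 0, 0], "claw": 1}
    - {"offset": [-0.2, -0.15, -0.4], "rotation": [0, 0, -0.02], "claw": 1}
    - {"offset": [-0.4, -0.3, -0.4], "rotation": [0, 0, -0.04], "claw": 1}
    - {"offset": [-0.6, -0.45, -0.4], "rotation": [0, 0, -0.06], "claw": 1}
    - {"offset": [-0.8, -0.6, -0.4], "rotation": [0, 0, -0.07], "claw": 1}
    - {"offset": [-1, -0.8, -0.4], "rotation": [0, 0, -0.07], "claw": 1}

```text
clock: 0.65
tcp_pos: [0.3748, 0.436, 0.2912]
orientation: [0.475, 3.105, 0.001]
contact_force: [0.8, 0.8, 0.6]
grip_width: 0.0853
gripper_force: 0.0
```

```bash
python3 mv.py .49 .21 .29 72.7
```

```text
pos [0.3748 0.436  0.2912] yaw 72.61 turn 0.09 clock 0.65 j7 0.31 grip 0.08531713065210966 0.0 F [0.8 0.8 0.6]
offset [-1.183 -1.208  0.008] rotation [ 0.     0.    -0.001] rows>= 6.1
```

Emit:
drive_tool:
  rows:
    - {"offset": [-0.2, -0.2, 0], "rotation": [0, 0, 0], "claw": 1}
    - {"offset": [-0.4, -0.4, 0], "rotation": [0, 0, 0], "claw": 1}
    - {"offset": [-0.6, -0.6, 0], "rotation": [0, 0, 0], "claw": 1}
    - {"offset": [-0.8, -0.8, 0], "rotation": [0, 0, 0], "claw": 1}
    - {"offset": [-0.9, -0.95, 0], "rotation": [0, 0, 0], "claw": 1}
    - {"offset": [-0.9, -1, 0], "rotation": [0, 0, 0], "claw": 1}
    - {"offset": [-0.9, -1, 0], "rotation": [0, 0, 0], "claw": 1}
    - {"offset": [-0.9, -1, 0], "rotation": [0, 0, 0], "claw": 1}

```text
clock: 1.32
tcp_pos: [0.4572, 0.2542, 0.2913]
orientation: [-0.477, -3.105, -0.001]
contact_force: [-0.3, 1.2, 1.0]
grip_width: 0.0856
gripper_force: 0.0
```

```bash
python3 - <<'E'
from h import *
import pickle
f=grab_frame("wrist");pickle.dump(f,open("w1.pkl","wb"));save(f,"w1");o=get_obs();print(o["tcp_pos"],o["qvel"].round(3));print(proj(f,[[.4777,.212,.082],[.4984,.2556,.116],[.5426,.1905,.07]]))
E
python3 mv.py .515 -.25 .26 72.7
```

```text
[0.45702218 0.25518116 0.29125042] [-0.015  0.007 -0.01  -0.007  0.002  0.001  0.002]
[[286.66937443 236.57128304]
 [331.97295697 252.24798668]
 [288.21074176 290.03657585]]
pos [0.457  0.2552 0.2913] yaw 72.65 turn 0.05 clock 1.3667 j7 0.67 grip 0.08523656377557241 0.0 F [ 0.8  0.7 -0.4]
offset [-1.373 -3.1    0.206] rotation [ 0. -0. -0.] rows>= 12.2
```

View pics/w1.png

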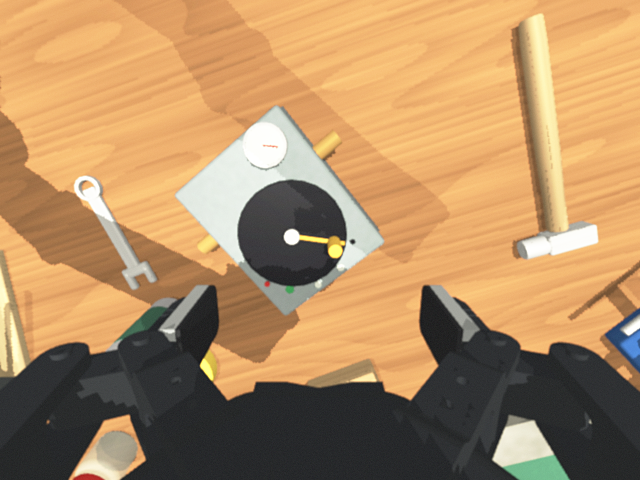

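The wrist view shows the dial hub at (291,237), the peg's top at about (336,250), and the green mark at (289,290). I'll measure these and move towards the gun.

```bash
python3 - <<'E'
import io,contextlib
with contextlib.redirect_stdout(io.StringIO()): from m import *
f=pickle.load(open("w1.pkl","rb"))
h=uv(mask(f,(0,0,150),(180,60,255),(275,222,308,252))).mean(0);H=plane(f,[h],.0835)[0];print("hub",h,H)
u=uv(mask(f,(0,0,0),(180,255,70),(225,170,355,292)));(cx,cy),r=cv2.minEnclosingCircle(u.astype(np.float32));print("disc",cx,cy,r,plane(f,[(cx,cy)],.082), "depth z",np.median(depthpts(f,u)[:,2]))
y=uv(mask(f,(15,140,90),(35,255,255),(322,232,348,262)));D=depthpts(f,y);T=D[D[:,2]>.11];print("peg",len(T),T.mean(0).round(4),T[:,2].max())
g=uv(mask(f,(50,120,50),(85,255,255),(275,280,300,300))).mean(0);G=plane(f,[g],.0705)[0];print("green",g,G)
C=plane(f,[(cx,cy)],.082)[0]
for n,X in(("peg",T.mean(0)),("green",G)): d=X-C;print(n,np.hypot(*d[:2]),np.arctan2(d[1],d[0]))
# two-view peg & hub
ys=uv(mask(F["side"],*cols["yel"],(248,210,263,228)));print("tri peg",tri(f,proj(f,[T.mean(0)])[0],F["side"],(255.5,214.5)))
E
```

```text
hub [291.3902439  236.48780488] [0.47878798 0.21715077 0.0835    ]
disc 295.8235168457031 233.18511962890625 57.85208511352539 [[0.47708357 0.22266191 0.082     ]] depth z 0.081314109923115
peg 55 [0.4957 0.2584 0.1139] 0.11606746867064838
green [289.25581395 288.86046512] [0.54135265 0.19226083 0.0705    ]
peg 0.04034008044820896 1.0904319669969453
green 0.07109669409330571 -0.44183824106536124
tri peg (array([0.4981667 , 0.25738635, 0.11649954]), np.float64(0.0066554524259679875))
```

Emit:
drive_tool:
  rows:
    - {"offset": [-0.1, -0.2, 0], "rotation": [0, 0, 0], "claw": 1}
    - {"offset": [-0.2, -0.4, 0], "rotation": [0, 0, 0], "claw": 1}
    - {"offset": [-0.3, -0.6, 0], "rotation": [0, 0, 0], "claw": 1}
    - {"offset": [-0.35, -0.8, 0], "rotation": [0, 0, 0], "claw": 1}
    - {"offset": [-0.4, -1, 0], "rotation": [0, 0, 0], "claw": 1}

```text
clock: 1.78
tcp_pos: [0.4699, 0.0932, 0.2912]
orientation: [0.472, 3.106, 0.0]
contact_force: [-0.2, 0.6, -0.5]
grip_width: 0.0852
gripper_force: 0.0
```

Emit:
drive_tool:
  rows:
    - {"offset": [-0.1, -0.2, 0], "rotation": [0, 0, 0], "claw": 1}
    - {"offset": [-0.2, -0.4, 0], "rotation": [0, 0, 0], "claw": 1}
    - {"offset": [-0.3, -0.6, 0], "rotation": [0, 0, 0], "claw": 1}
    - {"offset": [-0.35, -0.8, 0], "rotation": [0, 0, 0], "claw": 1}
    - {"offset": [-0.4, -1, 0], "rotation": [0, 0, 0], "claw": 1}

```text
clock: 2.2
tcp_pos: [0.4829, -0.068, 0.2913]
orientation: [0.471, 3.106, 0.0]
contact_force: [-0.3, -0.3, -0.1]
grip_width: 0.0855
gripper_force: 0.0
```

```bash
python3 mv.py .5 -.23 .28 72.7
```

```text
pos [ 0.4829 -0.068   0.2913] yaw 72.74 turn -0.04 clock 2.2 j7 1.33 grip 0.08552197049035684 0.0 F [-0.3 -0.3 -0.1]
offset [-0.429 -0.998  0.075] rotation [0. 0. 0.] rows>= 3.9
```

Emit:
drive_tool:
  rows:
    - {"offset": [-0.1, -0.2, 0], "rotation": [0, 0, 0], "claw": 1}
    - {"offset": [-0.2, -0.4, 0], "rotation": [0, 0, 0], "claw": 1}
    - {"offset": [-0.2, -0.6, 0], "rotation": [0, 0, 0], "claw": 1}
    - {"offset": [-0.3, -0.8, 0], "rotation": [0, 0, 0], "claw": 1}
    - {"offset": [-0.3, -1, 0], "rotation": [0, 0, 0], "claw": 1}
    - {"offset": [-0.3, -1, 0], "rotation": [0, 0, 0], "claw": 1}
    - {"offset": [-0.3, -1, 0], "rotation": [0, 0, 0], "claw": 1}
    - {"offset": [-0.3, -1, 0], "rotation": [0, 0, 0], "claw": 1}
    - {"offset": [-0.3, -1, 0], "rotation": [0, 0, 0], "claw": 1}

```text
clock: 2.95
tcp_pos: [0.4811, -0.2229, 0.2911]
orientation: [-0.471, -3.106, -0.001]
contact_force: [-0.3, 0.9, -0.3]
grip_width: 0.0854
gripper_force: 0.0
```

```bash
python3 - <<'E'
from h import *
import pickle
f=grab_frame("wrist");pickle.dump(f,open("w2.pkl","wb"));save(f,"w2");o=get_obs();print(o["tcp_pos"],o["qvel"].round(3))
E
```

```text
[ 0.48096838 -0.22304847  0.29109943] [ 0.002 -0.003  0.007  0.001  0.001 -0.001  0.002]
```

View pics/w2.png

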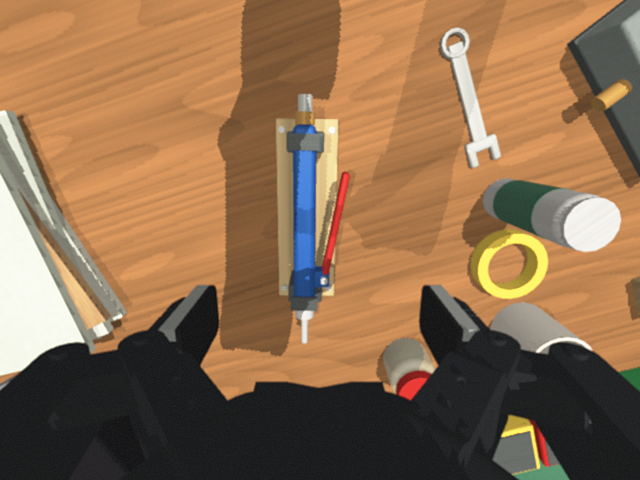

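The wrist view shows the gun running upright in the image: handle at column 305, rear clamp at rows 132–152, front clamp at rows 290–311, lever free end at (345,175), and hinge at (323,281).

```bash
python3 - <<'E'
import io,contextlib
with contextlib.redirect_stdout(io.StringIO()): from m import *
f=pickle.load(open("w2.pkl","rb"))
m=mask(f,(100,120,40),(130,255,255),(285,155,320,265))
rows=[];
for r in range(158,262,4):
    x=np.nonzero(m[r])[0]; rows.append((x.min()-.5,x.max()+.5,r))
rows=np.array(rows);L=plane(f,rows[:,[0,2]],.08);Rr=plane(f,rows[:,[1,2]],.08);M=(L+Rr)/2
vx,vy,x0,y0=cv2.fitLine(M[:,:2].astype(np.float32),cv2.DIST_L2,0,.01,.01).ravel()
if vx<0: vx,vy=-vx,-vy
print("yaw",np.degrees(np.arctan2(vy,vx)),"through",x0,y0,"width",np.median(np.linalg.norm(L-Rr,axis=1)))
D=depthpts(f,np.c_[rows[:,:2].mean(1),rows[:,2]]);print("top z",np.median(D[:,2]))
ex=np.array([vx,vy]);ey=np.array([-vy,vx])
def rep(n,uvp,z): P=plane(f,[uvp],z)[0];print(n,P.round(4),"s",(P[:2]@ex).round(4),"q",(P[:2]@ey).round(4))
print("axis q",np.array([x0,y0])@ey)
rep("rearclamp back",(306,132),.088);rep("rearclamp front",(305,152),.088);rep("frontclamp back",(304,292),.088);rep("hinge",(323,281),.09);rep("lever tip",(345.5,172.5),.085)
for c in((277,119),(338,119),(277,296),(333,296)): rep("board",c,.012)
u=uv(mask(f,*cols["red"],(318,165,355,278)));P=depthpts(f,u);P=P[P[:,2]>.06];print("lever z",np.percentile(P[:,2],[5,95]),np.degrees(np.arctan2(*np.linalg.svd((P-P.mean(0))[:,:2],full_matrices=False)[2][0][::-1])))
rs,rq=P[:,:2]@ex,P[:,:2]@ey;print("lever s",rs.min(),rs.max(),"q",rq.min(),rq.max())
# second view check: handle axis mid point in side view
s=F["side"];print("side",(m2:=mask(s,*cols["blue"],boxes["side"]["gun"])).sum()//255)
for k in(-.02,.02):
    X=np.array([x0+k*vx,y0+k*vy,.088]);p=proj(s,[X])[0];c=int(round(p[0]));col=np.nonzero(m2[:,c])[0];print("side proj top",p.round(1),"blue rows",col.min(),col.max(),"tri top of axis",proj(s,[X-[0,0,.026]])[0].round(1))
E
```

```text
yaw -18.057844 through 0.4784866 -0.23774512 width 0.022488016205605362
top z 0.08765202694720134
axis q -0.07771492
rearclamp back [ 0.405  -0.2116  0.088 ] s 0.4506 q -0.0756
rearclamp front [ 0.4228 -0.2184  0.088 ] s 0.4697 q -0.0765
frontclamp back [ 0.5668 -0.266   0.088 ] s 0.6213 q -0.0773
hinge [ 0.5596 -0.2417  0.09  ] s 0.607 q -0.0563
lever tip [ 0.4545 -0.1853  0.085 ] s 0.4896 q -0.0353
board [ 0.3779 -0.2417  0.012 ] s 0.4342 q -0.1127
board [ 0.3994 -0.1727  0.012 ] s 0.4332 q -0.0404
board [ 0.5942 -0.3169  0.012 ] s 0.6632 q -0.1171
board [ 0.617 -0.244  0.012] s 0.6622 q -0.0407
lever z [0.08147663 0.08530483] -28.055787971115755
lever s 0.4602196205097068 0.5994798656908727 q -0.06351139935147214 -0.031336137123995744
side 1015
side proj top [378.8 336.2] blue rows 334 346 tri top of axis [377.9 343.9]
side proj top [394.8 330.4] blue rows 327 341 tri top of axis [393.6 338.1]
```

```bash
python3 mv.py .484 -.232 .15 71.9
```

```text
pos [ 0.481  -0.223   0.2911] yaw 72.75 turn -0.85 clock 3.0 j7 1.7 grip 0.08522119958539823 0.0 F [0.1 0.6 1. ]
offset [-0.037 -0.051  0.941] rotation [ 0.    -0.     0.007] rows>= 3.4
```

Emit:
drive_tool:
  rows:
    - {"offset": [-0.04, -0.05, 0.2], "rotation": [0, 0, 0.007], "claw": 1}
    - {"offset": [-0.04, -0.05, 0.4], "rotation": [0, 0, 0.007], "claw": 1}
    - {"offset": [-0.04, -0.05, 0.6], "rotation": [0, 0, 0.007], "claw": 1}
    - {"offset": [-0.04, -0.05, 0.8], "rotation": [0, 0, 0.007], "claw": 1}
    - {"offset": [-0.04, -0.05, 0.94], "rotation": [0, 0, 0.007], "claw": 1}
    - {"offset": [-0.04, -0.05, 0.94], "rotation": [0, 0, 0.007], "claw": 1}
    - {"offset": [-0.04, -0.05, 0.94], "rotation": [0, 0, 0.007], "claw": 1}

```text
clock: 3.58
tcp_pos: [0.4834, -0.233, 0.1498]
orientation: [-0.496, -3.1, -0.001]
contact_force: [1.1, 0.0, 1.2]
grip_width: 0.0852
gripper_force: 0.0
```

```bash
python3 mv.py .484 -.232 .053 71.9; python3 - <<'E'
from h import *
f=grab_frame("wrist");save(f,"w3");print(proj(f,[[.484,-.232,.088]]))
E
```

```text
pos [ 0.4834 -0.233   0.1498] yaw 71.83 turn 0.07 clock 3.5833 j7 1.82 grip 0.08524938213361316 0.0 F [1.1 0.  1.2]
offset [-0.003  0.007  0.646] rotation [ 0.    -0.001 -0.001] rows>= 2.3
[[319.82174643 250.85564544]]
```

View pics/w3.png

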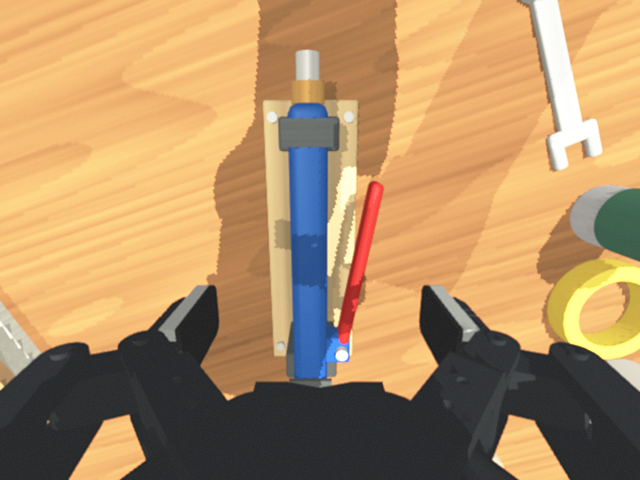

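The gun is upright in the view, and the projected grip point (320,251) falls between handle (308) and lever (360), as it should. Now I'll descend.

Emit:
drive_tool:
  force: 30
  rows:
    - {"offset": [0, 0, 0.15], "rotation": [0, 0, 0], "claw": 1}
    - {"offset": [0, 0, 0.3], "rotation": [0, 0, 0], "claw": 1}
    - {"offset": [0, 0, 0.45], "rotation": [0, 0, 0], "claw": 1}
    - {"offset": [0, 0, 0.6], "rotation": [0, 0, 0], "claw": 1}
    - {"offset": [0, 0.01, 0.64], "rotation": [0, 0, 0], "claw": 1}
    - {"offset": [0, 0.01, 0.64], "rotation": [0, 0, 0], "claw": 1}
    - {"offset": [0, 0.01, 0.64], "rotation": [0, 0, 0], "claw": 1}
    - {"offset": [0, 0.01, 0.64], "rotation": [0, 0, 0], "claw": 1}

```text
clock: 4.3
tcp_pos: [0.4855, -0.2332, 0.0562]
orientation: [0.498, 3.099, -0.001]
contact_force: [0.3, -0.1, -0.4]
grip_width: 0.0854
gripper_force: 0.0
```

Emit:
drive_tool:
  force: 30
  rows:
    - {"offset": [0, 0, 0], "rotation": [0, 0, 0], "claw": 0.2}
    - {"offset": [0, 0, 0], "rotation": [0, 0, 0], "claw": 0.2}
    - {"offset": [0, 0, 0], "rotation": [0, 0, 0], "claw": 0.2}
    - {"offset": [0, 0, 0], "rotation": [0, 0, 0], "claw": 0.2}
    - {"offset": [0, 0, 0], "rotation": [0, 0, 0], "claw": 0.2}
    - {"offset": [0, 0, 0], "rotation": [0, 0, 0], "claw": 0.2}
    - {"offset": [0, 0, 0], "rotation": [0, 0, 0], "claw": 0.2}
    - {"offset": [0, 0, 0], "rotation": [0, 0, 0], "claw": 0.2}
    - {"offset": [0, 0, 0], "rotation": [0, 0, 0], "claw": 0.2}
    - {"offset": [0, 0, 0], "rotation": [0, 0, 0], "claw": 0.2}
    - {"offset": [0, 0, 0], "rotation": [0, 0, 0], "claw": 0.2}
    - {"offset": [0, 0, 0], "rotation": [0, 0, 0], "claw": 0.2}

```text
clock: 5.3
tcp_pos: [0.4847, -0.2331, 0.0555]
orientation: [0.496, 3.101, -0.0]
contact_force: [-2.4, 1.3, 10.6]
grip_width: 0.0367
gripper_force: 36.3
```

Emit:
drive_tool:
  rows:
    - {"offset": [0, 0, 0], "rotation": [0, 0, 0], "claw": 0.2}
    - {"offset": [0, 0, 0], "rotation": [0, 0, 0], "claw": 0.2}
    - {"offset": [0, 0, 0], "rotation": [0, 0, 0], "claw": 0.2}
    - {"offset": [0, 0, 0], "rotation": [0, 0, 0], "claw": 0.2}

```text
clock: 5.63
tcp_pos: [0.4846, -0.2331, 0.0555]
orientation: [0.497, 3.101, -0.0]
contact_force: [-1.6, 1.5, 9.9]
grip_width: 0.0369
gripper_force: 36.3
```

```bash
python3 - <<'E'
import io,contextlib
with contextlib.redirect_stdout(io.StringIO()): from m import *
o=get_obs();print(o["grip_width"],o["gripper_force"])
f=grab_frame("wrist");save(f,"w4")
for n in("scene","side"):
    g=grab_frame(n);u=uv(mask(g,*cols["red"],(0,0,640,480) if 0 else boxes[n]["gun"]));P=depthpts(g,u);P=P[(P[:,2]>.06)&(P[:,2]<.1)];d=P[:,:2]-[.5055,-.2464]
    print(n,len(P),"q",np.percentile(P[:,:2]@np.array([.31,.9507])+.0775,[2,50,98]).round(4))
u=uv(mask(f,*cols["red"],(0,0,640,480)));P=depthpts(f,u);P=P[(P[:,2]>.06)&(P[:,2]<.1)];print("wrist",len(P),"x",np.percentile(P[:,:2]@np.array([.9507,-.31])-.557,[2,98]),"q",np.percentile(P[:,:2]@np.array([.31,.9507])+.0775,[2,50,98]).round(4))
E
```

```text
0.03687348091618338 36.28001153469086
scene 129 q [0.0176 0.0225 0.0258]
side 102 q [0.0152 0.0191 0.0225]
wrist 4158 x [-0.06879339 -0.00033857] q [0.0171 0.0203 0.0247]
```

View pics/w4.png

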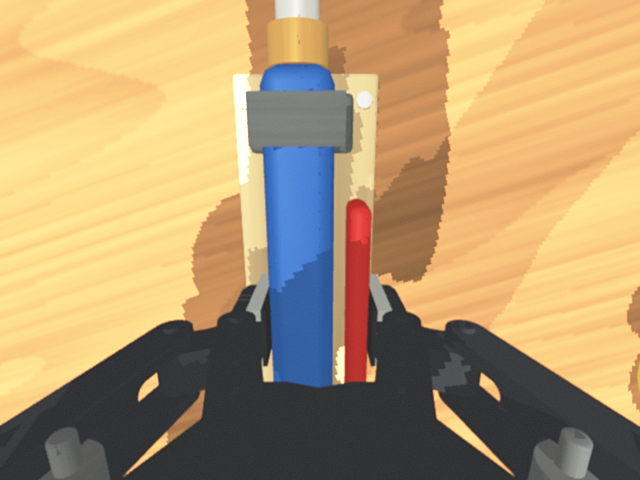

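The lever (column 358) now lies parallel to the handle between the pads, at y ≈ 21 mm, so it's squeezed home. I'll release it and wait.

Emit:
drive_tool:
  rows:
    - {"offset": [0, 0, 0], "rotation": [0, 0, 0], "claw": 1}
    - {"offset": [0, 0, 0], "rotation": [0, 0, 0], "claw": 1}
    - {"offset": [0, 0, 0], "rotation": [0, 0, 0], "claw": 1}
    - {"offset": [0, 0, 0], "rotation": [0, 0, 0], "claw": 1}
    - {"offset": [0, 0, 0], "rotation": [0, 0, 0], "claw": 1}
    - {"offset": [0, 0, 0], "rotation": [0, 0, 0], "claw": 1}
    - {"offset": [0, 0, 0], "rotation": [0, 0, 0], "claw": 1}
    - {"offset": [0, 0, 0], "rotation": [0, 0, 0], "claw": 1}
    - {"offset": [0, 0, 0], "rotation": [0, 0, 0], "claw": 1}
    - {"offset": [0, 0, 0], "rotation": [0, 0, 0], "claw": 1}
    - {"offset": [0, 0, 0], "rotation": [0, 0, 0], "claw": 1}
    - {"offset": [0, 0, 0], "rotation": [0, 0, 0], "claw": 1}
    - {"offset": [0, 0, 0], "rotation": [0, 0, 0], "claw": 1}
    - {"offset": [0, 0, 0], "rotation": [0, 0, 0], "claw": 1}
    - {"offset": [0, 0, 0], "rotation": [0, 0, 0], "claw": 1}

```text
clock: 7.03
tcp_pos: [0.484, -0.2327, 0.0543]
orientation: [-0.499, -3.102, -0.0]
contact_force: [-0.1, 0.0, -0.5]
grip_width: 0.0855
gripper_force: 0.0
```

Emit:
drive_tool:
  rows:
    - {"offset": [0, 0, -0.15], "rotation": [0, 0, 0], "claw": 1}
    - {"offset": [0, 0, -0.3], "rotation": [0, 0, 0], "claw": 1}
    - {"offset": [0, 0, -0.5], "rotation": [0, 0, 0], "claw": 1}
    - {"offset": [0, 0, -0.7], "rotation": [0, 0, 0], "claw": 1}
    - {"offset": [0, 0, -0.9], "rotation": [0, 0, 0], "claw": 1}
    - {"offset": [0, 0, -1], "rotation": [0, 0, 0], "claw": 1}

```text
clock: 7.53
tcp_pos: [0.4851, -0.2336, 0.2077]
orientation: [0.499, 3.097, -0.001]
contact_force: [-0.1, -0.3, 0.3]
grip_width: 0.0855
gripper_force: 0.0
```

```bash
python3 - <<'E'
import io,contextlib
with contextlib.redirect_stdout(io.StringIO()): from m import *
f=grab_frame("wrist");u=uv(mask(f,*cols["red"],(300,100,400,400)));P=depthpts(f,u);P=P[(P[:,2]>.06)&(P[:,2]<.1)]
print(np.degrees(np.arctan2(*np.linalg.svd((P-P.mean(0))[:,:2],full_matrices=False)[2][0][::-1])))
E
python3 mv.py .45 .22 .24 108
```

```text
-28.382739036991836
pos [ 0.4862 -0.234   0.2094] yaw 71.7 turn 36.3 clock 7.5833 j7 1.77 grip 0.08518981366582087 0.0 F [ 1.4 -0.3  2.2]
offset [ 1.178  2.798 -0.211] rotation [-0.001  0.004 -0.317] rows>= 10.9
```

Emit:
drive_tool:
  rows:
    - {"offset": [0.1, 0.2, -0.2], "rotation": [0, 0, 0], "claw": 1}
    - {"offset": [0.2, 0.4, -0.3], "rotation": [0, 0, 0], "claw": 1}
    - {"offset": [0.3, 0.6, -0.3], "rotation": [0, 0, 0], "claw": 1}
    - {"offset": [0.4, 0.8, -0.3], "rotation": [0, 0, 0], "claw": 1}
    - {"offset": [0.4, 1, -0.3], "rotation": [0, 0, 0], "claw": 1}

```text
clock: 8.0
tcp_pos: [0.4716, -0.0697, 0.2492]
orientation: [-0.499, -3.1, -0.002]
contact_force: [0.6, -0.9, -0.1]
grip_width: 0.0852
gripper_force: 0.0
```

Emit:
drive_tool:
  rows:
    - {"offset": [0.1, 0.2, 0], "rotation": [0, 0, 0], "claw": 1}
    - {"offset": [0.2, 0.4, 0], "rotation": [0, 0, 0], "claw": 1}
    - {"offset": [0.3, 0.6, 0], "rotation": [0, 0, 0], "claw": 1}
    - {"offset": [0.4, 0.8, 0], "rotation": [0, 0, 0], "claw": 1}
    - {"offset": [0.4, 1, 0], "rotation": [0, 0, 0], "claw": 1}

```text
clock: 8.42
tcp_pos: [0.4615, 0.0918, 0.2488]
orientation: [-0.496, -3.1, -0.001]
contact_force: [0.6, 0.5, -0.3]
grip_width: 0.0853
gripper_force: 0.0
```

Emit:
drive_tool:
  rows:
    - {"offset": [0.1, 0.2, 0], "rotation": [0, 0, -0.05], "claw": 1}
    - {"offset": [0.2, 0.4, 0], "rotation": [0, 0, -0.1], "claw": 1}
    - {"offset": [0.3, 0.6, 0], "rotation": [0, 0, -0.15], "claw": 1}
    - {"offset": [0.4, 0.8, 0], "rotation": [0, 0, -0.2], "claw": 1}
    - {"offset": [0.4, 0.8, 0], "rotation": [0, 0, -0.25], "claw": 1}
    - {"offset": [0.4, 0.8, 0], "rotation": [0, 0, -0.32], "claw": 1}
    - {"offset": [0.4, 0.8, 0], "rotation": [0, 0, -0.32], "claw": 1}
    - {"offset": [0.4, 0.8, 0], "rotation": [0, 0, -0.32], "claw": 1}
    - {"offset": [0.4, 0.8, 0], "rotation": [0, 0, -0.32], "claw": 1}
    - {"offset": [0.4, 0.8, 0], "rotation": [0, 0, -0.32], "claw": 1}

```text
clock: 9.25
tcp_pos: [0.4448, 0.222, 0.2492]
orientation: [0.497, -3.102, 0.0]
contact_force: [-0.6, 0.4, -0.9]
grip_width: 0.0854
gripper_force: 0.0
```

```bash
python3 - <<'E'
from h import *
import pickle
f=grab_frame("wrist");pickle.dump(f,open("w5.pkl","wb"));save(f,"w5");o=get_obs();print(o["tcp_pos"],o["qvel"].round(3));print(proj(f,[[.478,.215,.082],[.497,.257,.116],[.542,.191,.07]]))
E
python3 mv.py .497 .257 .14 108
```

```text
[0.44479762 0.22210478 0.24925904] [-0.002 -0.001 -0.003 -0.003 -0.     0.001  0.009]
[[300.53093809 245.17677281]
 [337.37157601 290.03663366]
 [260.59247498 290.97759052]]
pos [0.4448 0.2221 0.2493] yaw 108.24 turn -0.24 clock 9.3 j7 1.33 grip 0.08513714931155712 0.0 F [ 0.6  0.5 -0.3]
offset [-0.403  0.112  0.728] rotation [ 0.    -0.     0.002] rows>= 3.0
```

View pics/w5.png

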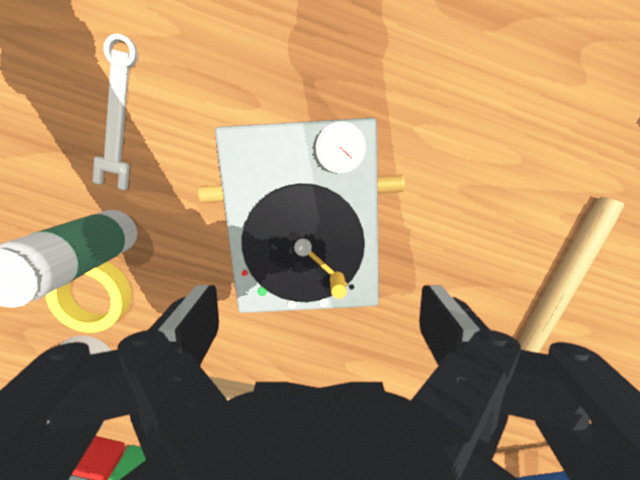

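Hub at (303,247), peg top at (339,292), green mark at (262,292). These agree with earlier estimates to within 2–3 px.

```bash
python3 - <<'E'
import io,contextlib
with contextlib.redirect_stdout(io.StringIO()): from m import *
f=pickle.load(open("w5.pkl","rb"))
H=plane(f,[(303,247)],.083)[0];print("hub",H)
y=uv(mask(f,(15,120,80),(38,255,255),(325,268,352,302)));D=depthpts(f,y);T=D[D[:,2]>.111];u=y[D[:,2]>.111];print("peg",len(T),u.mean(0),T.mean(0).round(4),T[:,2].max());P=plane(f,[u.mean(0)],.116)[0];print("plane",P)
w1=pickle.load(open("w1.pkl","rb"));a=uv(mask(w1,(15,140,90),(35,255,255),(322,232,348,262)));a=a[depthpts(w1,a)[:,2]>.111]
print("tri w1-w5",tri(w1,a.mean(0),f,u.mean(0)), "scene-w5",tri(F["scene"],(387.3,221.7),f,u.mean(0)),"side-w5",tri(F["side"],(255,215.5),f,u.mean(0)))
g=uv(mask(f,(50,120,50),(85,255,255),(250,282,275,300))).mean(0);G=plane(f,[g],.0705)[0];print("green",g,G)
for n,X in(("peg",P),("green",G)): d=X-H;print(n,np.hypot(*d[:2]),np.arctan2(d[1],d[0]))
E
```

```text
hub [0.47869767 0.21775119 0.083     ]
peg 181 [338.13812155 289.84530387] [0.4959 0.2572 0.118 ] 0.3912385661617032
plane [0.49661403 0.25758632 0.116     ]
tri w1-w5 (array([0.49663735, 0.2581051 , 0.11435262]), np.float64(0.0013064077254111863)) scene-w5 (array([0.49684653, 0.25681067, 0.11559438]), np.float64(0.0016999647605347677)) side-w5 (array([0.49885291, 0.25770367, 0.11372347]), np.float64(0.0025329045693573272))
green [261.9245283  290.75471698] [0.54108076 0.1922582  0.0705    ]
peg 0.043678759330431007 1.1481395885743917
green 0.06739097111151215 -0.387942770675728
```

Emit:
drive_tool:
  rows:
    - {"offset": [-0.1, 0.03, 0], "rotation": [0, 0, 0], "claw": 1}
    - {"offset": [-0.2, 0.06, 0], "rotation": [0, 0, 0], "claw": 1}
    - {"offset": [-0.3, 0.09, 0.1], "rotation": [0, 0, 0], "claw": 1}
    - {"offset": [-0.4, 0.11, 0.3], "rotation": [0, 0, 0], "claw": 1}
    - {"offset": [-0.4, 0.11, 0.5], "rotation": [0, 0, 0], "claw": 1}
    - {"offset": [-0.4, 0.11, 0.65], "rotation": [0, 0, 0], "claw": 1}
    - {"offset": [-0.4, 0.11, 0.73], "rotation": [0, 0, 0], "claw": 1}
    - {"offset": [-0.4, 0.11, 0.73], "rotation": [0, 0, 0], "claw": 1}
    - {"offset": [-0.4, 0.11, 0.73], "rotation": [0, 0, 0], "claw": 1}
    - {"offset": [-0.4, 0.11, 0.73], "rotation": [0, 0, 0], "claw": 1}

```text
clock: 10.13
tcp_pos: [0.4972, 0.2574, 0.1409]
orientation: [-0.501, 3.1, 0.001]
contact_force: [-0.3, -0.4, 0.7]
grip_width: 0.0853
gripper_force: 0.0
```

```bash
python3 mv.py .497 .2575 .089 108.2
```

```text
pos [0.4972 0.2574 0.1409] yaw 108.36 turn -0.16 clock 10.1333 j7 1.37 grip 0.08531736000796115 0.0 F [-0.3 -0.4  0.7]
offset [0.002 0.001 0.346] rotation [0.    0.001 0.001] rows>= 1.2
```

Emit:
drive_tool:
  force: 30
  rows:
    - {"offset": [0, 0, 0.1], "rotation": [0, 0, 0], "claw": 1}
    - {"offset": [0, 0, 0.2], "rotation": [0, 0, 0], "claw": 1}
    - {"offset": [0, 0, 0.3], "rotation": [0, 0, 0], "claw": 1}
    - {"offset": [0, 0, 0.34], "rotation": [0, 0, 0], "claw": 1}
    - {"offset": [0, 0, 0.34], "rotation": [0, 0, 0], "claw": 1}
    - {"offset": [0, 0, 0.34], "rotation": [0, 0, 0], "claw": 0.5}
    - {"offset": [0, 0, 0.34], "rotation": [0, 0, 0], "claw": 0.3}
    - {"offset": [0, 0, 0.34], "rotation": [0, 0, 0], "claw": 0.2}
    - {"offset": [0, 0, 0.34], "rotation": [0, 0, 0], "claw": 0.05}
    - {"offset": [0, 0, 0.34], "rotation": [0, 0, 0], "claw": 0.05}
    - {"offset": [0, 0, 0.34], "rotation": [0, 0, 0], "claw": 0.05}
    - {"offset": [0, 0, 0.34], "rotation": [0, 0, 0], "claw": 0.05}
    - {"offset": [0, 0, 0.34], "rotation": [0, 0, 0], "claw": 0.05}
    - {"offset": [0, 0, 0.34], "rotation": [0, 0, 0], "claw": 0.05}
    - {"offset": [0, 0, 0.34], "rotation": [0, 0, 0], "claw": 0.05}
    - {"offset": [0, 0, 0.34], "rotation": [0, 0, 0], "claw": 0.05}

```text
clock: 11.47
tcp_pos: [0.4965, 0.2577, 0.0892]
orientation: [-0.503, 3.101, 0.001]
contact_force: [-1.3, 2.4, 5.1]
grip_width: 0.0127
gripper_force: 30.0
```

```bash
python3 mv.py .5207 .200 .09 108.3; python3 - <<'E'
from h import *
from scipy.spatial.transform import Rotation as Ro
o=get_obs();R=Ro.from_rotvec(o["orientation"]);C=np.array([.478,.216]);p=np.array([.497,.2575])-C
for a in np.linspace(0,1.5,11)[1:]:
    q=np.array([p[0]*np.cos(a)+p[1]*np.sin(a),-p[0]*np.sin(a)+p[1]*np.cos(a)]);print(round(a,2),(R.inv().apply(np.r_[q-p,0])/.15).round(3))
E
```

```text
pos [0.4965 0.2577 0.0892] yaw 108.42 turn -0.12 clock 11.4667 j7 1.39 grip 0.012735444151189467 30.048197507858276 F [-1.3  2.4  5.1]
offset [-0.032 -0.416 -0.006] rotation [0.    0.    0.001] rows>= 1.5
0.15 [-0.031 -0.034 -0.   ]
0.3 [-0.056 -0.071 -0.   ]
0.45 [-0.076 -0.112 -0.   ]
0.6 [-0.089 -0.156 -0.   ]
0.75 [-0.096 -0.201 -0.   ]
0.9 [-0.096 -0.247 -0.   ]
1.05 [-0.089 -0.292 -0.   ]
1.2 [-0.075 -0.335 -0.   ]
1.35 [-0.055 -0.376 -0.   ]
1.5 [-0.029 -0.414 -0.   ]
```

The peg is gripped (12.7 mm at 30 N). Next I'll follow the arc clockwise.

Emit:
drive_tool:
  rows:
    - {"offset": [-0.016, -0.017, 0], "rotation": [0, 0, 0], "claw": 0.05}
    - {"offset": [-0.031, -0.034, 0], "rotation": [0, 0, 0], "claw": 0.05}
    - {"offset": [-0.044, -0.052, 0], "rotation": [0, 0, 0], "claw": 0.05}
    - {"offset": [-0.056, -0.071, 0], "rotation": [0, 0, 0], "claw": 0.05}
    - {"offset": [-0.067, -0.091, 0], "rotation": [0, 0, 0], "claw": 0.05}
    - {"offset": [-0.076, -0.112, 0], "rotation": [0, 0, 0], "claw": 0.05}
    - {"offset": [-0.083, -0.134, 0], "rotation": [0, 0, 0], "claw": 0.05}
    - {"offset": [-0.089, -0.156, 0], "rotation": [0, 0, 0], "claw": 0.05}
    - {"offset": [-0.093, -0.178, 0], "rotation": [0, 0, 0], "claw": 0.05}
    - {"offset": [-0.096, -0.201, 0], "rotation": [0, 0, 0], "claw": 0.05}
    - {"offset": [-0.097, -0.224, 0], "rotation": [0, 0, 0], "claw": 0.05}
    - {"offset": [-0.096, -0.247, 0], "rotation": [0, 0, 0], "claw": 0.05}
    - {"offset": [-0.093, -0.27, 0], "rotation": [0, 0, 0], "claw": 0.05}
    - {"offset": [-0.089, -0.292, 0], "rotation": [0, 0, 0], "claw": 0.05}
    - {"offset": [-0.082, -0.314, 0], "rotation": [0, 0, 0], "claw": 0.05}
    - {"offset": [-0.075, -0.335, 0], "rotation": [0, 0, 0], "claw": 0.05}
    - {"offset": [-0.065, -0.356, 0], "rotation": [0, 0, 0], "claw": 0.05}
    - {"offset": [-0.055, -0.376, 0], "rotation": [0, 0, 0], "claw": 0.05}
    - {"offset": [-0.042, -0.395, 0], "rotation": [0, 0, 0], "claw": 0.05}
    - {"offset": [-0.029, -0.414, 0], "rotation": [0, 0, 0], "claw": 0.05}

```text
clock: 13.13
tcp_pos: [0.5222, 0.2034, 0.0896]
orientation: [-0.504, 3.095, 0.007]
contact_force: [2.4, 9.1, 1.7]
grip_width: 0.0127
gripper_force: 30.2
```

Emit:
drive_tool:
  rows:
    - {"offset": [0, 0, 0], "rotation": [0, 0, 0], "claw": 0.05}
    - {"offset": [0, 0, 0], "rotation": [0, 0, 0], "claw": 0.05}
    - {"offset": [0, 0, 0], "rotation": [0, 0, 0], "claw": 0.05}
    - {"offset": [0, 0, 0], "rotation": [0, 0, 0], "claw": 0.05}
    - {"offset": [0, 0, 0], "rotation": [0, 0, 0], "claw": 0.05}
    - {"offset": [0, 0, 0], "rotation": [0, 0, 0], "claw": 0.05}

```text
clock: 13.63
tcp_pos: [0.5221, 0.2032, 0.0896]
orientation: [-0.504, 3.095, 0.006]
contact_force: [2.9, 8.2, -0.5]
grip_width: 0.0128
gripper_force: 30.1
```

```bash
python3 mv.py .5207 .200 .09 108.3; python3 - <<'E'
from h import *
a,b,c=[grab_frame(n) for n in("scene","side","wrist")]
r=lambda i,s:cv2.resize(i,s,interpolation=cv2.INTER_CUBIC)
top=np.hstack([r(a["frame"][170:290,310:430],(400,300)),r(b["frame"][185:285,200:310],(400,300))])
cv2.imwrite("pics/end.png",np.vstack([top,np.hstack([r(c["frame"],(400,300)),r(a["frame"],(400,300))])])[:,:,::-1])
E
```

```text
pos [0.5221 0.2032 0.0896] yaw 108.49 turn -0.19 clock 13.6333 j7 1.5 grip 0.012777705688713562 30.107700526714325 F [ 2.9  8.2 -0.5]
offset [ 0.016 -0.017 -0.003] rotation [0.002 0.003 0.002] rows>= 0.1
```

View pics/end.png

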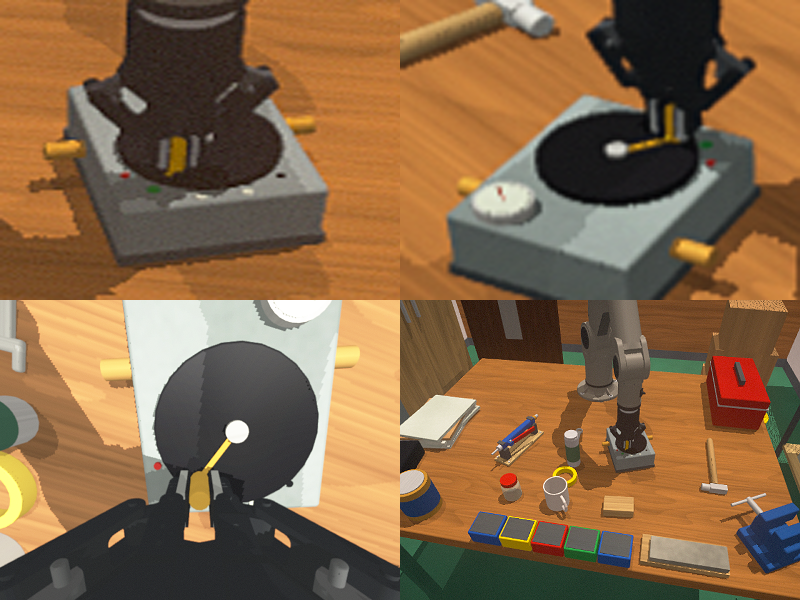

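The peg is held between the pads, its stripe pointing almost at the green mark. Everything else is in place. The estimated dial angle is about 1.43 rad, so I'll nudge it slightly further and measure the stripe.

Emit:
drive_tool:
  rows:
    - {"offset": [0.008, -0.011, 0], "rotation": [0, 0, 0], "claw": 0.05}
    - {"offset": [0.015, -0.022, 0], "rotation": [0, 0, 0], "claw": 0.05}
    - {"offset": [0.015, -0.022, 0], "rotation": [0, 0, 0], "claw": 0.05}
    - {"offset": [0.015, -0.022, 0], "rotation": [0, 0, 0], "claw": 0.05}
    - {"offset": [0.015, -0.022, 0], "rotation": [0, 0, 0], "claw": 0.05}
    - {"offset": [0.015, -0.022, 0], "rotation": [0, 0, 0], "claw": 0.05}

```text
clock: 14.28
tcp_pos: [0.521, 0.2001, 0.0896]
orientation: [-0.505, 3.095, 0.007]
contact_force: [4.1, 10.0, -1.7]
grip_width: 0.0128
gripper_force: 30.1
```

```bash
python3 - <<'E'
import io,contextlib
with contextlib.redirect_stdout(io.StringIO()): from m import *
f=grab_frame("wrist");o=get_obs();print(o["tcp_pos"],o["contact_force"].round(1),o["gripper_force"])
h=uv(mask(f,(0,0,190),(180,50,255),(355,185,405,235))).mean(0);H=plane(f,[h],.083)[0]
y=uv(mask(f,(15,120,80),(38,255,255),(320,200,378,265)));P=plane(f,y,.083);d=(P-H)[:,:2];a=np.arctan2(*d.mean(0)[::-1]);print("hub",h,H,"stripe",len(y),a,"dial",1.142-a, "from tcp",np.arctan2(o["tcp_pos"][1]-H[1],o["tcp_pos"][0]-H[0]))
E
```

```text
[0.52094224 0.20013736 0.08963391] [ 2.7  9.2 -1. ] 30.060602724552155
hub [384.67926357 214.99709302] [0.47879332 0.2176963  0.083     ] stripe 518 -0.41299008974921836 dial 1.5549900897492184 from tcp -0.39472833178401096
```

```bash
python3 -c "from bench import hand_in;print(hand_in())"
```

```text
the job is handed in; nothing more can be done
None
```

The job is handed in: I squeezed the blow gun lever home and let it spring back, and the fingers still hold the vent dial at the third click, at about 1.5 rad by my measurement; no pass/fail verdict came back.

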